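# Put the press changeover kit away in its fitted cradles

## Robot

A 6-joint arm with a two-finger parallel gripper is mounted at the origin on the work surface; the furniture and walls round the work are solid. World frame = base frame: x ahead of the robot, y to its left, z up, the work surface at z = 0. Lengths are in mm, angles in degrees, forces in N, time in s.
With the tool pointing down it reaches from about 350 to 850 mm from the base axis. Payload 8.1 kg.
Tool frame: the origin (TCP) lies at the very end of the fingers, on their centre line; the grasp point (between the pads) lies 19 mm behind it (grasp_offset is the distance from the TCP to the grasp point, in mm); z points along the fingers, y is the line along which they close (so a half turn about z gives the same grasp; the last joint's range is limited). The gripper opens to 85 mm and grips with 20 to 120 N. Pads are 22 mm wide; open, the fingers measure 114 mm over their backs; the gripper's body (76 mm by 85 mm) begins 54 mm behind the grasp point. The pads swing forward as they close: fully open they stand 13 mm farther back than shut.
Start: joints at [66.612, 7.471, 85.268, -0, 87.261, -4.893], TCP at [190.312, 569.022, 231.292] pointing down, gripper open.
Joint ranges: [-169.43, 169.43], [-51.17, 129.36], [1.28, 143.12], [-76.62, 256.62], [0, 156.53], [-152.29, 152.29]. Speed limits (degrees/s): [136.94, 136.94, 159.86, 180, 180, 180].

## Interface

Orientations are given as [roll, pitch, yaw] about the fixed x, y, z axes, in that order (R = Rz(yaw) Ry(pitch) Rx(roll)).
In Python, from bench import observe, get_image, camera_model, close_job, grasp_offset gives the robot as it stands.
- The arm moves only by the tool apply_moves, never from a script. Its argument "commands" is one flat list of numbers, 5 for each row, row after row: the shift along the world's x, y, z scaled (see below), then the turn about the world's z scaled (see below), then the opening, from 0 (shut) to 1 (fully open). A call has 1 to 12 rows; each row shifts and turns the commanded pose from where the row before left it; what a row does not reach is not made up. The controller multiplies each number of a shift by 400 mm and each number of a turn by 30 degrees. A row lasts 1/10 s, in which the tool goes at most 50 mm and 8.59 degrees, less where a joint would pass 70% of its speed; a pose out of reach is approached as far as the arm can. A call with a number of a shift or a turn outside -1 to 1 is refused whole. A call with a gripper value outside its range is refused whole. The fingers move at their own pace and stop on an object; "force" is the grip in N (left out, the last holds). Time passes only in rows, so rows that do not move let the fingers close. It gives the time, the measured TCP pose, the force, the opening and the grip force at its end, in the units of the state.
- observe(): the state, without advancing time (a new reading comes with each control period).
- get_image(name): name is "side" or "top" or "wrist"; returns the picture (400x640x3 uint8, red, green, blue); there is no depth.
- camera_model(name): a dict with "camera_matrix" (3x3 intrinsics, pixels), "extrinsics" (4x4, takes a point from camera to world coordinates). Camera axes: x right, y up, looking along -z (the intrinsics and any distortion apply to the point x, -y, -z); pixel columns grow to the right and rows downward; lengths in mm; the calibration is good to about 2 mm. The wrist camera is an equidistant fisheye: a pixel r from the principal point sees the ray r / f radians off the axis. A picture is of the moment at which its call begins: read the wrist's pose just before it. camera_model takes no time and is no camera call; for the wrist camera it gives the pose at the moment of the call.
- close_job(): hands the job in; it is judged then, once.
The state is a dict: "t": time; "qpos": joint angles; "joint_velocities": joint speeds; "joint_efforts": joint torques, N m; "tcp_pos": TCP position; "tcp_rot": TCP orientation; "ft_force": force on the tool from outside, world axes, zero at the start; "ft_torque": the same for the moment, N m; "finger_gap": finger opening in mm; "grasp_force": force on a finger pad.
Only numpy, scipy, OpenCV 4.12 (cv2) and the standard library are available. Lean on these libraries where they do the work, as an engineer would, in place of code of your own. Each camera call takes 0.05 s, during which the arm holds its last target. There are 200 camera calls.

## Task

The changeover at the crimp press is over: put the large die, the small die, the round tin and the tally counter away, each in the storage cradle whose recess fits it in shape and size. Each must end up upright and lying flat on the floor of its recess, let go; leave the height gauge and the padlock where they are.

Things in the scene. Friction and masses are not known exactly. Their poses are not given: they have to be found in the camera images.
- large_die: The larger loose crimp die: a brown rectangular base 36 x 62 mm, 19 mm high, carrying a centred grey steel block 22 mm (x) x 40 mm (y) from z = 19 to 34 mm, the part to grip (across its 22 mm). About 0.3 kg. Origin: centre of its underside; x along the short side, y along the long side, z up.
- small_die: The smaller loose crimp die: a brown rectangular base 34 x 48 mm, 14 mm high, carrying a centred grey steel block 20 mm (x) x 30 mm (y) from z = 14 to 26 mm, the part to grip (across its 20 mm). About 0.3 kg. Origin: centre of its underside; x along the short side, y along the long side, z up.
- tin: Round tin of screws, loose, closed: 62 mm diameter, body 35 mm high, lid 57 mm diameter above it to 40 mm. About 0.16 kg. Origin: centre of its underside, z up; any way round will do.
- counter: Small round hand tally counter, loose, pale grey: upright drum of 45 mm diameter, 26 mm high, with a small button on top to 32 mm. About 0.06 kg. Origin: centre of its underside, z up; any way round will do.
- cradle_long: Aluminium storage cradle, 66 x 92 mm, with the longer rectangular recess, 50 mm (x) x 76 mm (y), for the large die. Fixed. Origin: centre of its underside, on the bench; z up. It is 11 mm high; the recess is 7 mm deep, so its flat floor lies 4 mm above the bench, lined in black rubber. y along the long side.
- cradle_short: Aluminium storage cradle, 64 x 78 mm, with the shorter rectangular recess, 48 mm (x) x 62 mm (y), for the small die. Fixed. Origin: centre of its underside, on the bench; z up. It is 11 mm high; the recess is 7 mm deep, so its flat floor lies 4 mm above the bench, lined in black rubber. y along the long side.
- cradle_big_round: Round aluminium storage cradle, 88 mm across, with the big round recess of 76 mm diameter, for the tin. Fixed. Origin: centre of its underside, on the bench; z up. It is 11 mm high; the recess is 7 mm deep, so its flat floor lies 4 mm above the bench, lined in black rubber. 
- cradle_small_round: Round aluminium storage cradle, 71 mm across, with the small round recess of 59 mm diameter, for the counter. Fixed. Origin: centre of its underside, on the bench; z up. It is 11 mm high; the recess is 7 mm deep, so its flat floor lies 4 mm above the bench, lined in black rubber. 
- gauge: Bystander, loose: grey steel height gauge, 28 mm (x) x 60 mm (y) x 26 mm high, with a block and a black round stud on top. Leave it alone. Origin: centre of its underside. (Beyond the work, from about x = 0.68 m and between about y = 0.05 and -0.30 m, stands the tall crimp press: carry things across in front of it, and keep the wrist clear of it.)
- lock: Bystander, loose: brass-coloured padlock lying flat, 57 mm (x) x 32 mm (y) x 14 mm high. Leave it alone. Origin: centre of its underside.
Not all that is in view belongs to the job. What is shaped like the counter but red or turquoise is not meant.

How it is judged (in metres and radians):
At the end, for the whole second after the job is handed in: Each thing is let go and at rest in its own cradle: centre within 12 mm of the cradle's, underside 1 to 7 mm above the cradle's underside (on the recess floor, not the rim), tilt under 0.1 rad; each die's long side along the recess, either way round, within 0.35 rad (horizontal distance between large_die and cradle_long below 0.012 m and z of large_die in the frame of cradle_long between 0.001 and 0.007 m and angle between each of large_die, small_die, tin, counter's own z axis and vertical below 0.1 rad and linear speed of each of large_die, small_die, tin, counter below 0.02 m/s and angle between the y axis of large_die and the y axis of cradle_long, either way round below 0.35 rad and horizontal distance between small_die and cradle_short below 0.012 m and z of small_die in the frame of cradle_short between 0.001 and 0.007 m and angle between the y axis of small_die and the y axis of cradle_short, either way round below 0.35 rad and horizontal distance between tin and cradle_big_round below 0.012 m and z of tin in the frame of cradle_big_round between 0.001 and 0.007 m and horizontal distance between counter and cradle_small_round below 0.012 m and z of counter in the frame of cradle_small_round between 0.001 and 0.007 m); the robot touches nothing.
It fails at once if the height gauge is shifted by more than 20 mm (distance of gauge from where it was at the start of the episode above 0.02 m).
It fails at once if the padlock is shifted by more than 20 mm (distance of lock from where it was at the start of the episode above 0.02 m).
It also fails if it takes over 104 s, if anything falls off the work surface, if the arm or the gripper's body presses on something with over 40 N, if the wrist force passes 120 N, or if a joint passes its speed limit or range.

## Working session

There is one attempt and no reset: what is moved stays moved. The work goes in short steps, Python scripts to look and compute and a tool call to move; the robot and the scene stay as the last step left them, time stands still between calls to the robot, and variables do not carry over. Pictures are saved under pics/ and viewed, at most 16 in all, crops included, and the job is handed in when it is done.

Besides the shell and the picture viewer there is one more tool, called by a JSON object that holds its "api" and its "payload", one argument or row to a line. apply_moves: Moves the arm, as the interface text tells. Its arguments: {"type":"object","properties":{"commands":{"type":"array"},"force":{"type":"number"}},"required":["commands"]}

```bash
mkdir -p pics; python3 - <<'E'
from bench import *
import cv2
for n in("top","side"):
    cv2.imwrite(f"pics/{n}0.png",get_image(n)[:,:,::-1])
    m=camera_model(n);print(n,m)
print(observe(),grasp_offset)
E
```

```text
top {'camera_matrix': array([[508.96984188,   0.        , 308.05751113],
       [  0.        , 508.96984188, 196.31573136],
       [  0.        ,   0.        ,   1.        ]]), 'extrinsics': array([[-1.59379466e-02,  9.91714401e-01, -1.27469713e-01,
         3.33861745e+02],
       [-9.99402571e-01, -1.97106045e-02, -2.83900029e-02,
        -7.28358282e+01],
       [-3.06672798e-02,  1.26941081e-01,  9.91436070e-01,
         1.16862677e+03],
       [ 0.00000000e+00,  0.00000000e+00,  0.00000000e+00,
         1.00000000e+00]])}
side {'camera_matrix': array([[415.46761626,   0.        , 319.44533899],
       [  0.        , 415.46761626, 197.81985815],
       [  0.        ,   0.        ,   1.        ]]), 'extrinsics': array([[ 9.99345816e-01,  1.78214092e-02, -3.14696298e-02,
         4.49379779e+02],
       [-3.61580659e-02,  5.09941853e-01, -8.59448603e-01,
        -8.54150160e+02],
       [ 7.31096062e-04,  8.60024246e-01,  5.10252644e-01,
         5.08307885e+02],
       [ 0.00000000e+00,  0.00000000e+00,  0.00000000e+00,
         1.00000000e+00]])}
{'t': 0.1, 'qpos': array([ 6.66128915e+01,  7.51030954e+00,  8.53245209e+01,  5.11083358e-04,
        8.72625515e+01, -4.88935989e+00]), 'joint_velocities': array([ 0.07362355, -0.03265903, -0.22326076, -0.05173585, -0.07615596,
       -0.01539532]), 'joint_efforts': array([ 6.34533153e-04, -5.70952392e+01, -5.01939511e+01, -4.46521390e-04,
        8.25797411e-03, -2.75851039e-05]), 'tcp_pos': array([190.09620606, 568.55221572, 230.34006197]), 'tcp_rot': array([-1.79903016e+02, -8.80864321e-03,  1.61502219e+02]), 'ft_force': array([-0.42133596,  0.13268409, -0.14350819]), 'ft_torque': array([-0.0286178 , -0.00673654,  0.0320261 ]), 'grasp_force': 0.0, 'finger_gap': 85.46013511103104} 18.700000000000003
```

View pics/top0.png

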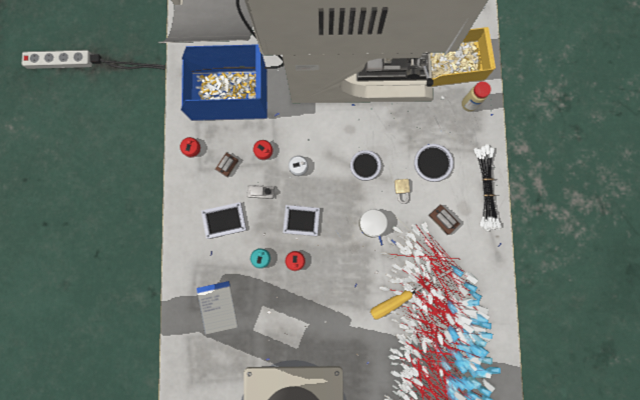

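View pics/side0.png

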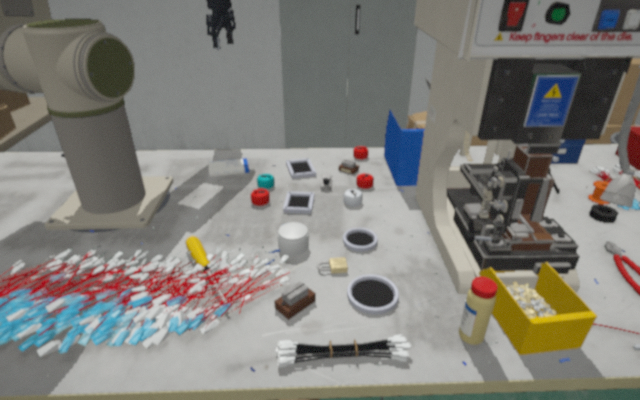

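```bash
python3 - <<'E'
import cv2,numpy as np
im=cv2.imread("pics/top0.png")
cv2.imwrite("pics/crop1.png",cv2.resize(im[135:255,190:350],None,fx=5,fy=5,interpolation=cv2.INTER_CUBIC))
cv2.imwrite("pics/crop2.png",cv2.resize(im[135:255,330:490],None,fx=5,fy=5,interpolation=cv2.INTER_CUBIC))
E
```

```text
(no output)
```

View pics/crop1.png

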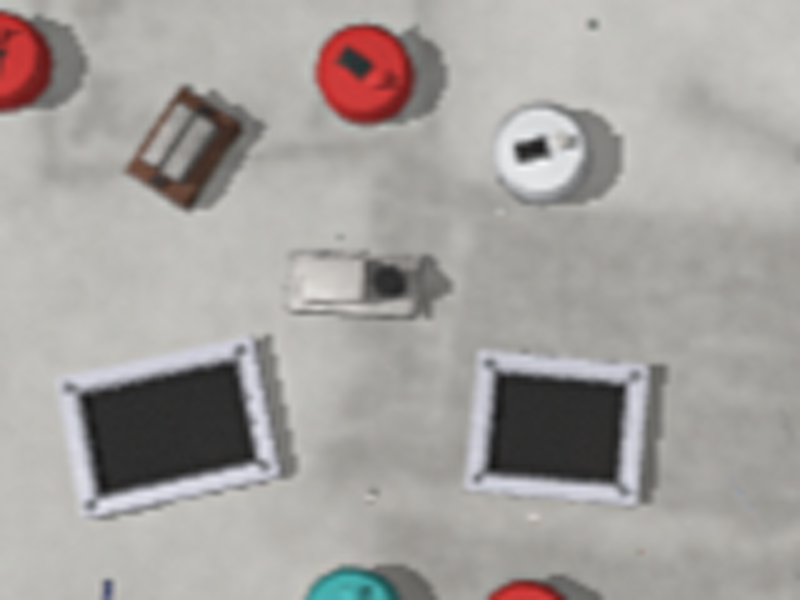

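View pics/crop2.png

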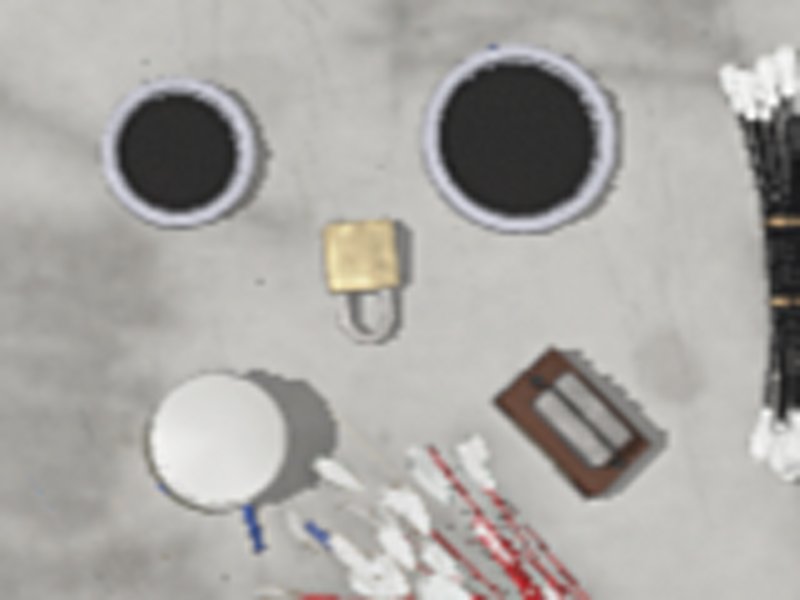

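```bash
cat > h.py <<'E'
import cv2,numpy as np
from bench import *
def ray(name,px,z):
    m=camera_model(name);K=m["camera_matrix"];T=m["extrinsics"]
    px=np.atleast_2d(np.float64(px))
    d=np.c_[(px[:,0]-K[0,2])/K[0,0],-(px[:,1]-K[1,2])/K[1,1],-np.ones(len(px))]@T[:3,:3].T
    o=T[:3,3]
    return (o+d*((z-o[2])/d[:,2])[:,None])[:,:2]
def blob(mask,near,r):
    w=np.zeros_like(mask);cv2.circle(w,near,r,255,-1)
    m=cv2.bitwise_and(mask,w)
    cs=cv2.findContours(m,cv2.RETR_EXTERNAL,cv2.CHAIN_APPROX_NONE)[0]
    return max(cs,key=cv2.contourArea)
def rect(c,z,name="top"):
    w=ray(name,c[:,0,:],z).astype(np.float32)
    (cx,cy),(a,b),t=cv2.minAreaRect(w)
    if a>b:long=t
    else:long=t+90
    yaw=(long-90+90)%180-90   # yaw of y(long) axis relative to world y
    return np.round([cx,cy,max(a,b),min(a,b),yaw],1)
def circ(c,z,name="top"):
    w=ray(name,c[:,0,:],z).astype(np.float32)
    (e,ax,t)=cv2.fitEllipse(w); return np.round([*e,*ax],1)
E
python3 - <<'E'
from h import *
im=cv2.imread("pics/top0.png");hsv=cv2.cvtColor(im,cv2.COLOR_BGR2HSV)
brown=cv2.inRange(hsv,(0,60,30),(20,255,170))
white=cv2.inRange(hsv,(0,0,205),(180,40,255))
dark=cv2.inRange(hsv,(0,0,0),(180,255,75))
al=cv2.inRange(hsv,(105,8,150),(140,60,255))
for n,p,z in(("large",(445,219),17),("small",(227,163),12)):
    c=blob(brown,p,22);print(n,rect(cv2.convexHull(c),z))
for n,p in(("long",(224,220)),("short",(302,220))):
    print(n,rect(blob(dark,p,24),6))
    print(n,"outer",rect(blob(al,p,30),11))
for n,p in(("bigr",(435,163)),("smallr",(366,165))):
    print(n,circ(blob(dark,p,24),6),circ(blob(al,p,26),11))
print("tin",circ(blob(white,(374,222),20),38))
print("counter",circ(blob(white,(297,165),16),26))
print("gauge lock",ray("top",[[261,191]],20),ray("top",[[403,190]],10))
E
```

```text
large [ 424.4 -345.1   59.5   35.6  -47.2]
small [556.6 141.1  45.6  15.1  56.4]
long [432.1 157.1  72.2  46.3  11.5]
long outer [431.8 156.   92.   66.1  11.5]
short [428.6 -22.3  58.2  44.6  -5.8]
short outer [428.5 -22.9  78.6  63.5  -6.2]
bigr [ 556.5 -328.7   68.1   68.8] [ 556.1 -328.7   85.2   85.8]
smallr [ 553.9 -172.3   51.4   52.2] [ 553.2 -172.8   67.4   68.5]
tin [ 417.8 -183.3   54.8   55. ]
counter [554.3 -15.4  34.4  36. ]
gauge lock [[495.92873927  67.45690424]] [[ 493.06847976 -257.03911455]]
```

```bash
python3 - <<'E'
from h import *
im=cv2.imread("pics/top0.png");hsv=cv2.cvtColor(im,cv2.COLOR_BGR2HSV)
o=np.array([190,135])
cr=lambda p,o=o:np.float32(p)/5+o-0.4
print("small base",rect(cr([[185,87],[242,128],[190,210],[127,172]])[:,None],11))
print("small block",rect(cr([[172,100],[218,130],[185,180],[143,155]])[:,None],26))
o2=np.array([330,135])
print("large block",rect(cr([[533,398],[568,372],[635,442],[597,467]],o2)[:,None],34))
print("large base",rect(cr([[495,400],[553,348],[655,440],[592,497]],o2)[:,None],15))
print("counter",ray("top",cr([[543,151]]),22), "tin outer",ray("top",cr([[217,441]],o2),36))
s=cv2.imread("pics/side0.png");hs=cv2.cvtColor(s,cv2.COLOR_BGR2HSV)
b=cv2.inRange(hs,(0,60,20),(20,255,170))
for p in((296,300),(348,166)):
    c=blob(b,p,24);h=cv2.convexHull(c);print(cv2.boundingRect(c),rect(h,10,"side"))
E
```

```text
small base [561.  147.7  47.9  34.8  55.8]
small block [562.3 148.8  28.5  25.8  56.6]
large block [ 423.8 -346.4   44.    20.1  -49.5]
large base [ 425.4 -346.9   62.3   38.6  -47.2]
counter [[554.54302767 -18.56483381]] tin outer [[ 417.32294645 -183.7343814 ]]
(275, 290, 39, 28) [ 428.8 -347.1   67.3   45.   -52.5]
(353, 145, 15, 15) [606.6 241.9  97.4  40.4  -2. ]
```

{"api": "apply_moves", "payload": {
  "commands": [0.077,-0.0875,-0.023,-0.043,0.5,0.077,-0.0875,-0.023,-0.043,0.5,0.077,-0.0875,-0.023,-0.043,0.5,0.077,-0.0875,-0.023,-0.043,0.5,0.077,-0.0875,-0.023,-0.043,0.5,0.077,-0.0875,-0.023,-0.043,0.5,0.077,-0.0875,-0.023,-0.043,0.5,0.077,-0.0875,-0.023,-0.043,0.5,0.077,-0.0875,-0.023,-0.043,0.5,0.077,-0.0875,-0.023,-0.043,0.5,0.077,-0.0875,-0.023,-0.043,0.5,0.077,-0.0875,-0.023,-0.043,0.5],
  "force": 40
}}

```text
t: 1.3
tcp_pos: [560.6, 147.3, 120.1]
tcp_rot: [-180.0, -0.0, 146.0]
ft_force: [0.4, 0.4, 0.3]
finger_gap: 42.4
grasp_force: 0.0
```

```bash
python3 - <<'E'
from h import *
m=camera_model("wrist");print(m)
im=get_image("wrist");cv2.imwrite("pics/w1.png",im[:,:,::-1])
o=observe();print(o["t"],o["tcp_pos"],o["tcp_rot"],o["finger_gap"])
E
```

```text
{'camera_matrix': array([[309.70691629,   0.        , 317.29891273],
       [  0.        , 309.70691629, 203.52527758],
       [  0.        ,   0.        ,   1.        ]]), 'extrinsics': array([[ 5.58293179e-01, -8.01952233e-01, -2.12559033e-01,
         5.06602514e+02],
       [ 8.29641212e-01,  5.39025295e-01,  1.45420736e-01,
         1.84100517e+02],
       [-2.04578897e-03, -2.57535139e-01,  9.66266768e-01,
         2.62918194e+02],
       [ 0.00000000e+00,  0.00000000e+00,  0.00000000e+00,
         1.00000000e+00]])}
1.35 [563.69679804 141.52352056 118.47729232] [-1.79844018e+02  1.22389369e-01  1.45707517e+02] 42.461629430932845
```

View pics/w1.png

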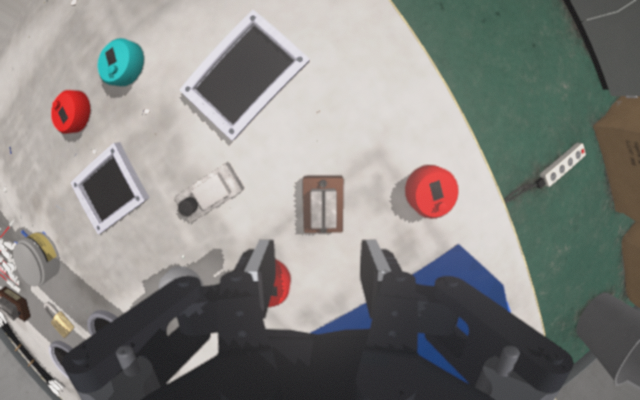

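{"api": "apply_moves", "payload": {
  "commands": [0,0,0,0,0.5,0,0,0,0,0.5]
}}

```text
t: 1.55
tcp_pos: [559.4, 148.9, 120.3]
tcp_rot: [-180.0, -0.1, 146.0]
ft_force: [-0.1, 0.3, 0.5]
finger_gap: 42.9
grasp_force: 0.0
```

```bash
cat >> h.py <<'E'
def wray(m,px,z):
    K=m["camera_matrix"];T=m["extrinsics"];px=np.atleast_2d(np.float64(px))
    v=(px-K[:2,2])/K[0,0];t=np.linalg.norm(v,axis=1,keepdims=True)
    s=np.sin(t)*v/np.maximum(t,1e-9)
    d=np.c_[s[:,0],-s[:,1],-np.cos(t)]@T[:3,:3].T;o=T[:3,3]
    return (o+d*((z-o[2])/d[:,2])[:,None])[:,:2]
def wlook(fn,x=None):
    m=camera_model("wrist");im=get_image("wrist")[:,:,::-1].copy();cv2.imwrite("pics/"+fn,im)
    o=observe();print(o["t"],o["tcp_pos"].round(1),o["tcp_rot"].round(1),o["finger_gap"].round(1))
    return m,im,cv2.cvtColor(im,cv2.COLOR_BGR2HSV)
def wrect(m,c,z):
    w=wray(m,c.reshape(-1,2),z).astype(np.float32);(cx,cy),(a,b),t=cv2.minAreaRect(w)
    l=t if a>b else t+90
    return np.round([cx,cy,max(a,b),min(a,b),l%180-90],1)
E
python3 - <<'E'
from h import *
m,im,hsv=wlook("w2.png")
b=cv2.inRange(hsv,(0,60,30),(22,255,170))
c=cv2.convexHull(blob(b,(323,205),40));print(cv2.boundingRect(c),wrect(m,c,12))
E
```

```text
Traceback (most recent call last):
  File "h.py", line 32, in wlook
    o=observe();print(o["t"],o["tcp_pos"].round(1),o["tcp_rot"].round(1),o["finger_gap"].round(1))
                                                                         ^^^^^^^^^^^^^^^^^^^^^
AttributeError: 'float' object has no attribute 'round'
```

```bash
sed -i 's/o\["finger_gap"\].round(1)/round(o["finger_gap"],1)/' h.py
python3 - <<'E'
from h import *
m,im,hsv=wlook("w2.png")
b=cv2.inRange(hsv,(0,60,30),(22,255,170))
c=cv2.convexHull(blob(b,(323,205),40));print(cv2.boundingRect(c),wrect(m,c,12))
E
```

```text
1.65 [559.3 149.9 120.9] [180.   -0.  146.1] 43.0
(302, 180, 40, 55) [565.5 149.4  47.4  32.5  56.2]
```

{"api": "apply_moves", "payload": {
  "commands": [0.009,-0.001,-0.06,0,0.5,0,0,-0.06,0,0.5,0,0,-0.06,0,0.5,0,0,-0.05,0,0.5,0,0,-0.03,0,0.5,0,0,0,0,0.5,0,0,0,0,0,0,0,0,0,0,0,0,0,0,0,0,0,0,0,0,0,0,0,0,0]
}}

```text
t: 2.75
tcp_pos: [564.7, 149.1, 18.6]
tcp_rot: [179.9, 0.1, 146.0]
ft_force: [-2.0, 3.0, 6.4]
finger_gap: 19.0
grasp_force: 41.0
```

{"api": "apply_moves", "payload": {
  "commands": [0,0,0.05,0,0,0,0,0.1,0,0,0,0,0.1,0,0,-0.042,-0.0536,0,-0.26,0,-0.042,-0.0536,0,-0.26,0,-0.042,-0.0536,0,-0.26,0,-0.042,-0.0536,0,-0.26,0,-0.042,-0.0536,0,-0.26,0,-0.042,-0.0536,0,-0.26,0,-0.042,-0.0536,0,-0.26,0,-0.042,-0.0536,0,-0.26,0,0,0,0,0,0]
}}

```text
t: 3.95
tcp_pos: [427.2, -24.8, 116.5]
tcp_rot: [-179.9, 0.1, 83.2]
ft_force: [-0.5, -0.2, -2.9]
finger_gap: 18.9
grasp_force: 40.1
```

{"api": "apply_moves", "payload": {
  "commands": [0,0,0,0,0,0,0,0,0,0]
}}

```text
t: 4.15
tcp_pos: [429.5, -22.6, 117.1]
tcp_rot: [180.0, -0.0, 83.7]
ft_force: [0.1, 0.5, -2.9]
finger_gap: 18.8
grasp_force: 40.1
```

```bash
python3 - <<'E'
from h import *
m,im,hsv=wlook("w3.png")
E
```

```text
4.2 [429.5 -22.5 117. ] [180.   -0.   83.7] 19.1
```

View pics/w3.png

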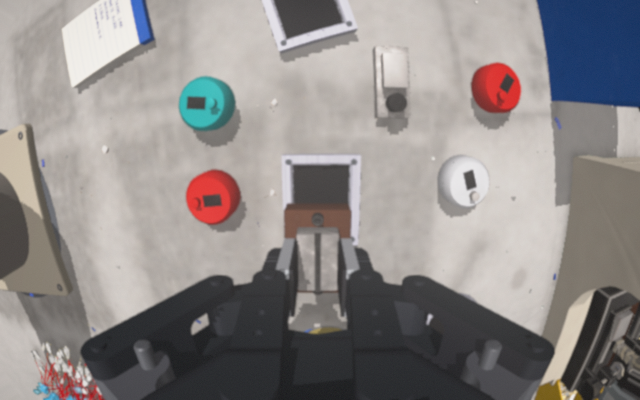

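```bash
python3 - <<'E'
from h import *
m=camera_model("wrist")
print(wray(m,[[284,205],[351,205],[318,205]],113),wray(m,[[318,240]],99))
print(wray(m,[[285,157],[360,156]],11))
E
```

```text
[[415.68983383   4.42215581]
 [448.54859498   0.85937464]
 [432.36294126   2.61729884]] [[429.81127803 -21.31604206]]
[[407.37949398  17.71544027]
 [467.81262805  12.08816447]]
```

{"api": "apply_moves", "payload": {
  "commands": [0.005,-0.003,-0.06,0,0,0,0,-0.06,0,0,0,0,-0.06,0,0,0,0,-0.035,0,0,0,0,-0.015,0,0,0,0,-0.007,0,0,0,0,0,0,0,0,0,0,0,0]
}}

```text
t: 5.0
tcp_pos: [432.1, -24.0, 22.9]
tcp_rot: [179.9, 0.0, 83.7]
ft_force: [-0.2, 0.2, -3.1]
finger_gap: 19.4
grasp_force: 40.1
```

{"api": "apply_moves", "payload": {
  "commands": [0,0,-0.004,0,0,0,0,0,0,0]
}}

```text
t: 5.2
tcp_pos: [432.3, -24.0, 22.5]
tcp_rot: [179.9, -0.0, 83.7]
ft_force: [-8.1, 2.7, 16.4]
finger_gap: 18.9
grasp_force: 42.3
```

{"api": "apply_moves", "payload": {
  "commands": [0,0,0,0,0.4,0,0,0,0,0.4,0,0,0.03,0,0.4,0,0,0.08,0,0.4,0,0,0.1,0,0.6,0.05,0.003,0.04,0.1,0.8,0.1,0.005,0,0.1,0.8,0.1,0.005,0,0,0.8,0.05,0.002,0,0,0.8,0,0,0,0,0.8,0,0,0,0,0.8,0,0,0,0,0.8]
}}

```text
t: 6.4
tcp_pos: [550.3, -18.1, 120.6]
tcp_rot: [-180.0, -0.0, 89.6]
ft_force: [-0.1, 0.7, 0.5]
finger_gap: 68.2
grasp_force: 0.0
```

```bash
python3 - <<'E'
from h import *
m,im,hsv=wlook("w4.png")
t=cv2.cvtColor(get_image("top"),cv2.COLOR_RGB2BGR)
a=cv2.resize(t[135:285,190:350],None,fx=2.6,fy=2.6)
cv2.imwrite("pics/c4.png",np.hstack([cv2.resize(im,(390,244)),a[:244,:400]]))
E
```

```text
6.45 [550.3 -18.1 120.6] [-180.    -0.    89.6] 68.1
```

View pics/c4.png

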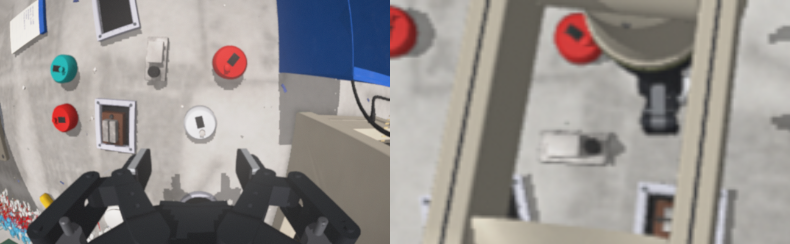

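```bash
python3 - <<'E'
from h import *
m=camera_model("wrist");im=cv2.imread("pics/w4.png");hsv=cv2.cvtColor(im,cv2.COLOR_BGR2HSV)
g=cv2.inRange(hsv,(0,0,212),(180,40,255));c=cv2.convexHull(blob(g,(328,203),32))
print(cv2.boundingRect(c),wray(m,np.array(cv2.minEnclosingCircle(c)[0]),26),wray(m,np.array([[302,203],[354,203],[328,176],[328,232]]),22))
b=cv2.inRange(hsv,(0,60,25),(22,255,170));c=cv2.convexHull(blob(b,(185,208),34));print(cv2.boundingRect(c),wrect(m,c,15))
k=cv2.inRange(hsv,(0,0,150),(180,50,255));c=cv2.inRange(hsv,(105,8,140),(145,70,255));c=blob(c,(190,203),50);print(cv2.boundingRect(c),wrect(m,c,11))
E
```

```text
(304, 176, 49, 51) [[558.27718576 -14.41127814]] [[537.71783246 -16.99021826]
 [579.817183   -17.18885632]
 [558.64245166   5.00508318]
 [558.83189814 -42.00945495]]
(167, 182, 38, 56) [432.3 -24.3  50.1  36.5  -6.2]
(157, 161, 65, 89) [433.2 -22.5  79.9  63.9  -6.1]
```

{"api": "apply_moves", "payload": {
  "commands": [0.016,0.003,-0.06,0,0.8,0,0,-0.07,0,0.8,0,0,-0.07,0,0.8,0,0,-0.05,0,0.8,0,0,-0.027,0,0.8,0,0,0,0,0.8,0,0,0,0,0,0,0,0,0,0,0,0,0,0,0,0,0,0,0,0,0,0,0,0,0],
  "force": 30
}}

```text
t: 7.6
tcp_pos: [558.9, -17.1, 11.6]
tcp_rot: [179.8, 0.0, 89.6]
ft_force: [-1.0, 0.4, 7.6]
finger_gap: 44.1
grasp_force: 31.1
```

{"api": "apply_moves", "payload": {
  "commands": [0,0,0.04,0,0,0,0,0.1,0,0,0,0,0.06,0,0,0,-0.06,0,0,0,0,-0.1,0,0,0,0,-0.1,0,0,0,0,-0.09,0,0,0,0,-0.039,0,0,0,0,0,0,0,0,0,0,0,0,0,0,0,0,0,0]
}}

```text
t: 8.7
tcp_pos: [557.6, -171.2, 89.9]
tcp_rot: [-180.0, -0.0, 89.7]
ft_force: [-0.6, -0.2, -1.5]
finger_gap: 43.4
grasp_force: 30.9
```

```bash
python3 - <<'E'
from h import *
m,im,hsv=wlook("w5.png")
c=cv2.inRange(hsv,(105,8,140),(145,70,255));cs=cv2.findContours(c,0,1)[0]
for k in cs:
    if cv2.contourArea(k)>300: print(cv2.boundingRect(k),wrect(m,k,11))
E
```

```text
8.75 [ 557.6 -171.1   89.8] [-180.    -0.    89.7] 43.7
(272, 166, 92, 68) [ 557.7 -162.6   68.8   51.1   89. ]
(120, 0, 78, 78) [431.8 -27.8  68.6  64.2  -6.1]
```

View pics/w5.png

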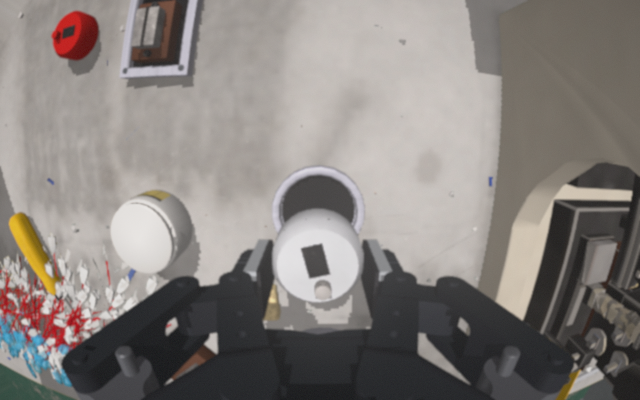

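{"api": "apply_moves", "payload": {
  "commands": [-0.002,-0.003,-0.06,0,0,0,0,-0.06,0,0,0,0,-0.04,0,0,0,0,-0.02,0,0,0,0,-0.005,0,0,0,0,0,0,0,0,0,0,0,0]
}}

```text
t: 9.45
tcp_pos: [557.4, -173.8, 16.5]
tcp_rot: [179.9, 0.0, 89.6]
ft_force: [-0.6, 0.0, -0.1]
finger_gap: 43.5
grasp_force: 31.9
```

```bash
python3 - <<'E'
from h import *
m,im,hsv=wlook("w6.png")
cv2.imwrite("pics/w6c.png",cv2.resize(im[120:340,200:440],None,fx=2.5,fy=2.5))
E
```

```text
9.5 [ 557.4 -173.8   16.5] [179.9   0.   89.6] 43.2
```

View pics/w6c.png

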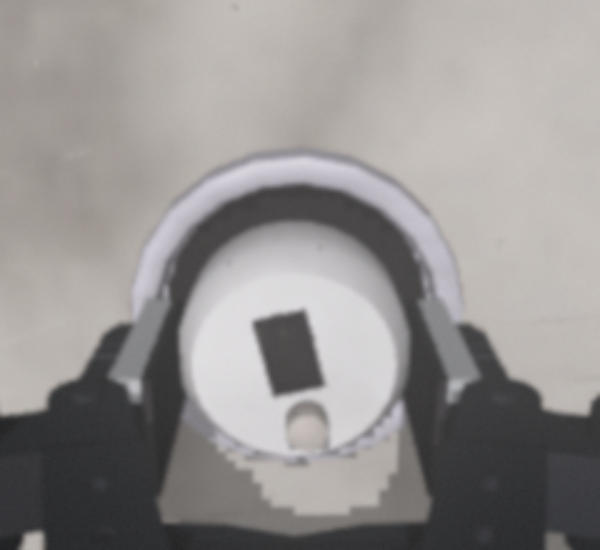

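{"api": "apply_moves", "payload": {
  "commands": [0,0,-0.002,0,0,0,0,0,0,0.7,0,0,0,0,0.7,0,0,0.04,0,0.7,0,0,0.1,0,0.8,0,0,0.1,0,1,-0.05,-0.003,0.02,0,1,-0.1,-0.006,0,0,1,-0.1,-0.007,0,0,1,-0.08,-0.006,0,0,1,-0.015,0,0,0,1,0,0,0,0,1]
}}

```text
t: 10.7
tcp_pos: [418.7, -182.9, 120.2]
tcp_rot: [179.9, 0.1, 89.6]
ft_force: [-0.0, 0.0, 0.1]
finger_gap: 85.7
grasp_force: 0.0
```

{"api": "apply_moves", "payload": {
  "commands": [0,0,0,0,1]
}}

```text
t: 10.8
tcp_pos: [420.0, -182.9, 120.1]
tcp_rot: [179.9, 0.1, 89.6]
ft_force: [0.9, 0.5, 0.3]
finger_gap: 85.4
grasp_force: 0.0
```

```bash
python3 - <<'E'
from h import *
m,im,hsv=wlook("w7.png")
g=cv2.inRange(hsv,(0,0,200),(180,40,255))
c=cv2.convexHull(blob(g,(317,210),55));print(cv2.boundingRect(c),wray(m,np.array(cv2.minEnclosingCircle(c)[0]),38))
E
```

```text
10.85 [ 420.  -182.8  119.9] [179.9   0.   89.6] 85.6
(282, 172, 76, 74) [[ 421.64461858 -181.92304639]]
```

View pics/w7.png

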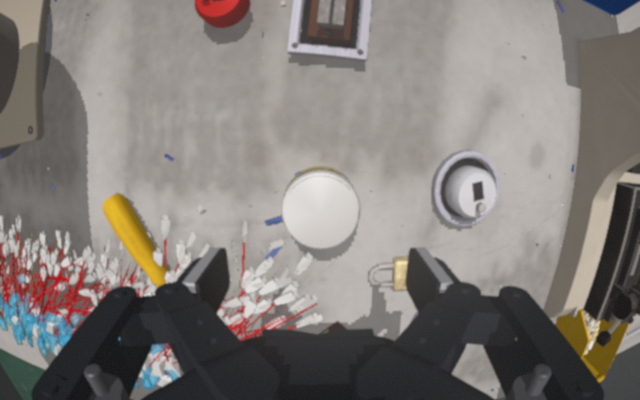

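{"api": "apply_moves", "payload": {
  "commands": [0.001,0.001,-0.06,0,1,0,0,-0.07,0,1,0,0,-0.07,0,1,0,0,-0.05,0,1,0,0,-0.022,0,1,0,0,0,0,1,0,0,0,0,0,0,0,0,0,0,0,0,0,0,0,0,0,0,0,0,0,0,0,0,0],
  "force": 40
}}

```text
t: 11.95
tcp_pos: [420.7, -182.9, 11.9]
tcp_rot: [179.8, 0.1, 89.6]
ft_force: [-0.1, 1.9, 7.2]
finger_gap: 60.5
grasp_force: 43.9
```

{"api": "apply_moves", "payload": {
  "commands": [0,0,0.03,0,0,0,0,0.1,0,0,0,0,0.1,0,0,0.05,-0.053,0,0,0,0.08,-0.085,0,0,0,0.08,-0.085,0,0,0,0.08,-0.085,0,0,0,0.04,-0.042,0,0,0,0.014,-0.015,0,0,0,0,0,0,0,0,0,0,0,0,0,0,0,0,0,0]
}}

```text
t: 13.15
tcp_pos: [555.9, -327.0, 102.2]
tcp_rot: [-180.0, -0.0, 89.7]
ft_force: [-0.0, -0.4, -1.3]
finger_gap: 60.5
grasp_force: 44.3
```

```bash
python3 - <<'E'
from h import *
m,im,hsv=wlook("w8.png")
c=cv2.inRange(hsv,(105,8,140),(145,70,255));cs=cv2.findContours(c,0,1)[0]
for k in cs:
    if cv2.contourArea(k)>200: print(cv2.boundingRect(k),wrect(m,k,11))
E
```

```text
13.2 [ 556.1 -327.1  102.3] [-180.    -0.    89.7] 61.0
(269, 154, 112, 76) [ 562.9 -312.6   85.8   54.8   81.4]
(274, 0, 91, 53) [ 557.5 -185.2   68.7   44.5   89.8]
```

View pics/w8.png

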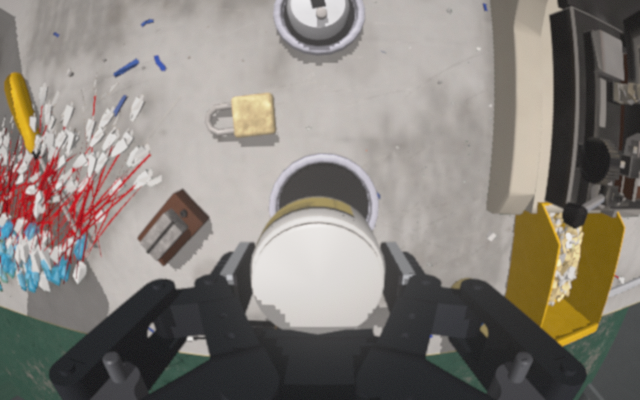

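```bash
python3 - <<'E'
from h import *
m=camera_model("wrist")
print("cradle front",wray(m,[[325,154],[270,205],[380,205]],11)," tin",wray(m,[[316,208]],128),wray(m,[[251,265],[386,265]],130))
E
```

```text
cradle front [[ 561.79925536 -285.66550152]
 [ 518.44467066 -325.49598686]
 [ 605.59977191 -325.85033778]]  tin [[ 555.54694786 -294.89300343]] [[ 528.17149176 -319.09969693]
 [ 584.76689822 -319.34457618]]
```

{"api": "apply_moves", "payload": {
  "commands": [0.009,-0.005,-0.06,0,0,0,0,-0.07,0,0,0,0,-0.05,0,0,0,0,-0.025,0,0,0,0,-0.008,0,0,0,0,0,0,0,0,0,0,0,0]
}}

```text
t: 13.9
tcp_pos: [561.2, -330.6, 18.4]
tcp_rot: [179.9, 0.1, 89.6]
ft_force: [-0.3, -0.1, -1.4]
finger_gap: 60.9
grasp_force: 44.3
```

```bash
python3 - <<'E'
from h import *
m,im,hsv=wlook("w9.png")
cv2.imwrite("pics/w9c.png",cv2.resize(im[120:340,200:440],None,fx=2.5,fy=2.5))
E
```

```text
13.95 [ 561.3 -330.7   18.5] [1.799e+02 1.000e-01 8.960e+01] 60.6
```

View pics/w9c.png

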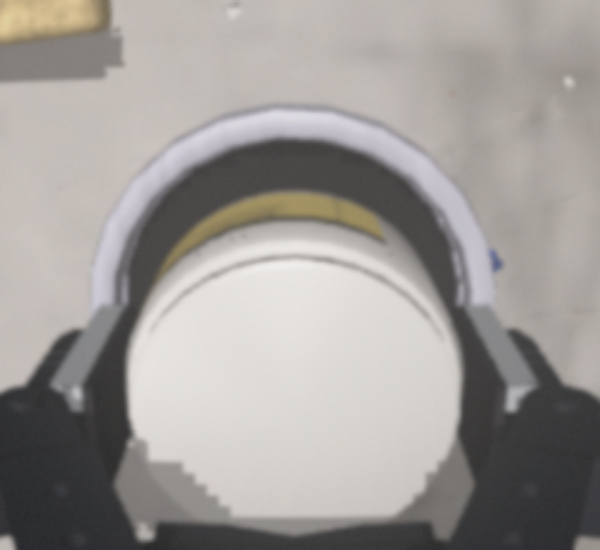

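```bash
python3 - <<'E'
from h import *
m=camera_model("wrist")
print("tin front",wray(m,[[319,197]],6),"rim inner, outer",wray(m,[[318,176],[318,161.5]],11))
E
```

```text
tin front [[ 562.07702737 -303.4666084 ]] rim inner, outer [[ 561.59423973 -291.58460367]
 [ 561.6257325  -284.39011107]]
```

{"api": "apply_moves", "payload": {
  "commands": [0,0.011,0,0,0,0,0,-0.004,0,0,0,0,0,0,0]
}}

```text
t: 14.25
tcp_pos: [560.9, -325.6, 16.0]
tcp_rot: [179.9, 0.0, 89.6]
ft_force: [-0.3, 2.0, 2.8]
finger_gap: 60.3
grasp_force: 44.6
```

{"api": "apply_moves", "payload": {
  "commands": [0,0,0,0,0.9,0,0,0,0,0.9,0,0,0.02,0,0.95,0,0,0.08,0,0.95,0,0,0.1,0,0.95,-0.04,-0.006,0.06,-0.22,0.6,-0.08,-0.012,0,-0.28,0.6,-0.08,-0.012,0,-0.28,0.6,-0.08,-0.012,0,-0.28,0.6,-0.05,-0.008,0,-0.28,0.6,-0.008,0,0,-0.25,0.6,0,0,0,0,0.6]
}}

```text
t: 15.45
tcp_pos: [424.5, -346.2, 120.0]
tcp_rot: [180.0, 0.0, 41.7]
ft_force: [0.4, -0.5, -0.5]
finger_gap: 51.4
grasp_force: 0.0
```

{"api": "apply_moves", "payload": {
  "commands": [0,0,0,0,0.6,0,0,0,0,0.6]
}}

```text
t: 15.65
tcp_pos: [425.7, -345.7, 119.6]
tcp_rot: [180.0, -0.0, 42.1]
ft_force: [0.2, -0.3, -0.2]
finger_gap: 51.2
grasp_force: 0.0
```

```bash
python3 - <<'E'
from h import *
m,im,hsv=wlook("w10.png")
b=cv2.inRange(hsv,(0,60,25),(22,255,170))
c=cv2.convexHull(blob(b,(318,205),60));print(cv2.boundingRect(c),wrect(m,c,16))
E
```

```text
15.7 [ 425.6 -345.6  119.4] [180.   -0.   42.1] 51.2
(299, 163, 43, 73) [ 428.4 -345.8   61.7   34.1  -48.5]
```

View pics/w10.png

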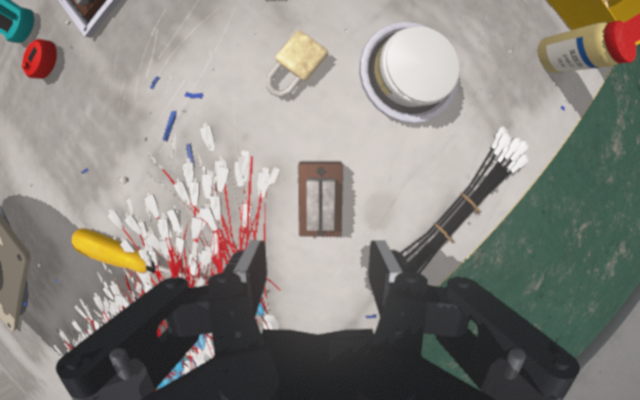

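{"api": "apply_moves", "payload": {
  "commands": [0.003,-0.001,-0.06,0,0.6,0,0,-0.07,0,0.6,0,0,-0.06,0,0.6,0,0,-0.035,0,0.6,0,0,-0.019,0,0.6,0,0,0,0,0.6,0,0,0,0,0,0,0,0,0,0,0,0,0,0,0,0,0,0,0,0,0,0,0,0,0],
  "force": 50
}}

```text
t: 16.8
tcp_pos: [427.4, -347.2, 23.3]
tcp_rot: [179.8, -0.0, 41.9]
ft_force: [0.8, -0.5, 6.0]
finger_gap: 20.2
grasp_force: 50.4
```

{"api": "apply_moves", "payload": {
  "commands": [0,0,0.03,0,0,0,0,0.1,0,0,0,0,0.1,0,0,0.002,0.05,0.015,0.1,0,0.002,0.11,0,0.2,0,0.002,0.11,0,0.2,0,0.002,0.11,0,0.2,0,0.002,0.11,0,0.2,0,0.002,0.11,0,0.2,0,0.002,0.11,0,0.2,0,0.002,0.11,0,0.2,0]
}}

```text
t: 17.9
tcp_pos: [431.9, -16.4, 120.0]
tcp_rot: [-180.0, -0.0, 87.2]
ft_force: [1.1, 0.8, -3.1]
finger_gap: 20.1
grasp_force: 49.9
```

{"api": "apply_moves", "payload": {
  "commands": [0.0015,0.11,0,0.2,0,0,0.11,0,0.2,0,0,0.11,0,0.08,0,0,0.07,0,0,0,0,0.0375,0,0,0,0,0,0,0,0,0,0,0,0,0,0,0,0,0,0]
}}

```text
t: 18.7
tcp_pos: [433.1, 156.0, 119.6]
tcp_rot: [-180.0, 0.0, 101.3]
ft_force: [-0.4, -0.6, -3.6]
finger_gap: 20.3
grasp_force: 49.9
```

```bash
python3 - <<'E'
from h import *
m,im,hsv=wlook("w11.png")
c=cv2.inRange(hsv,(105,8,140),(145,70,255));cs=cv2.findContours(c,0,1)[0]
for k in cs:
    if cv2.contourArea(k)>200: print(cv2.boundingRect(k),wrect(m,k,11))
E
```

```text
18.75 [433.2 156.  119.7] [-180.     0.   101.3] 20.0
(281, 147, 80, 101) [435.3 158.4  87.6  65.1  11.6]
```

View pics/w11.png

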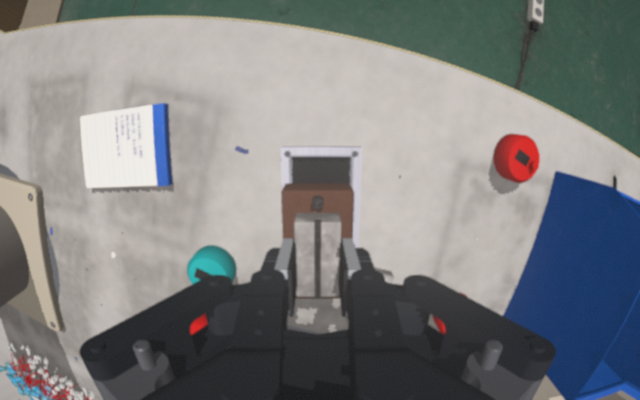

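```bash
python3 - <<'E'
from h import *
m=camera_model("wrist");a=np.radians(11.5)
f=wray(m,[[318,185]],116)[0];print("die",f-31*np.array([-np.sin(a),np.cos(a)]))
E
```

```text
die [432.60617499 160.3807889 ]
```

{"api": "apply_moves", "payload": {
  "commands": [0.004,-0.0075,-0.06,0,0,0,0,-0.07,0,0,0,0,-0.06,0,0,0,0,-0.028,0,0,0,0,-0.01,0,0,0,0,-0.002,0,0,0,0,0,0,0]
}}

```text
t: 19.45
tcp_pos: [436.0, 154.0, 28.8]
tcp_rot: [179.9, -0.0, 101.3]
ft_force: [0.0, 0.6, -2.5]
finger_gap: 20.4
grasp_force: 49.9
```

```bash
python3 - <<'E'
from h import *
m,im,hsv=wlook("w12.png")
cv2.imwrite("pics/w12c.png",cv2.resize(im[120:320,220:420],None,fx=2.8,fy=2.8))
E
```

```text
19.5 [436.1 154.1  29. ] [179.9  -0.  101.3] 20.3
```

View pics/w12c.png

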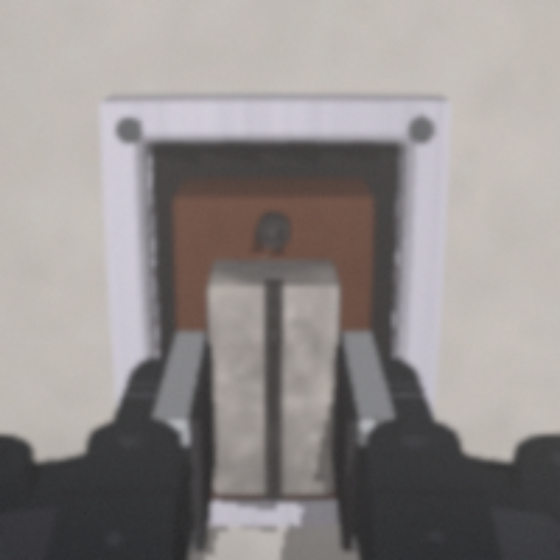

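{"api": "apply_moves", "payload": {
  "commands": [0,0,-0.004,0,0,0,0,0,0,0]
}}

```text
t: 19.7
tcp_pos: [436.2, 154.2, 27.3]
tcp_rot: [179.9, -0.0, 101.3]
ft_force: [0.8, -0.9, 3.7]
finger_gap: 20.3
grasp_force: 50.7
```

{"api": "apply_moves", "payload": {
  "commands": [0,0,0,0,0.45,0,0,0,0,0.45,0,0,0.02,0,0.45,0,0,0.08,0,0.45,0,0,0.12,0,0.45,0,0,0.12,0,0.5,-0.03,0.1,0.05,0,0.5,-0.06,0.1,0,0,0.5,-0.06,0.1,0,0,0.5,-0.06,0.1,0,0,0.5,-0.06,0.1,0,0,0.5,-0.06,0.1,0,0,0.5]
}}

```text
t: 20.9
tcp_pos: [301.7, 395.4, 183.0]
tcp_rot: [179.9, -0.0, 101.3]
ft_force: [1.6, -0.6, -0.5]
finger_gap: 42.9
grasp_force: 0.0
```

{"api": "apply_moves", "payload": {
  "commands": [-0.06,0.1,0,0,0.5,-0.06,0.1,0,0,0.5,-0.06,0.1,0,0,0.5,0,0,0,0,0.5,0,0,0,0,0.5]
}}

```text
t: 21.4
tcp_pos: [230.1, 514.3, 182.2]
tcp_rot: [-180.0, 0.0, 101.5]
ft_force: [0.2, 0.2, -0.1]
finger_gap: 42.8
grasp_force: 0.0
```

```bash
python3 - <<'E'
from h import *
o=observe();print(o["t"],o["tcp_pos"],o["ft_force"])
t=cv2.cvtColor(get_image("top"),cv2.COLOR_RGB2BGR)
cv2.imwrite("pics/top9.png",t)
cv2.imwrite("pics/c9.png",cv2.resize(t[135:255,190:470],None,fx=2.85,fy=2.85,interpolation=cv2.INTER_CUBIC))
hsv=cv2.cvtColor(t,cv2.COLOR_BGR2HSV)
brown=cv2.inRange(hsv,(0,50,25),(22,255,170));al=cv2.inRange(hsv,(105,8,150),(140,60,255));white=cv2.inRange(hsv,(0,0,205),(180,40,255))
for n,p,z in(("large",(224,220),19),("small",(302,220),14)):
    print(n,rect(cv2.convexHull(blob(brown,p,26)),z))
print("tin",circ(blob(white,(435,163),17),44),"counter",circ(blob(white,(366,165),13),30))
E
```

```text
21.4 [230.05507655 514.33110675 182.15946515] [ 0.23085593  0.23835977 -0.0939093 ]
large [432.  155.7  66.1  38.8  11.5]
small [428.5 -25.   50.1  36.3  -6.7]
tin [ 554.6 -324.9   54.1   54.5] counter [ 552.3 -172.6   33.6   34.1]
```

View pics/c9.png

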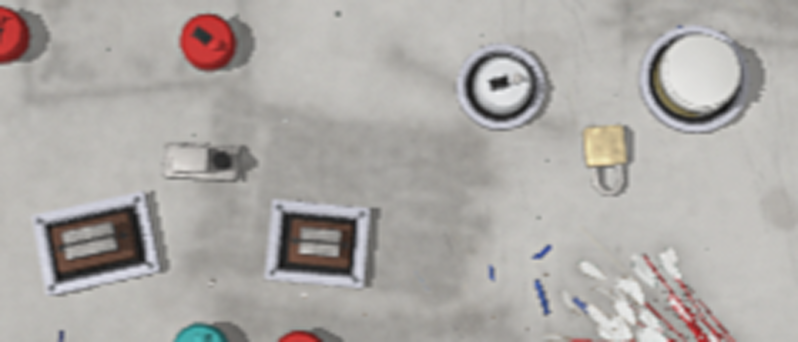

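```bash
python3 -c "
from bench import *
print(close_job())"
```

```text
the job is handed in; nothing more can be done
None
```

I put the large die, small die, tin and counter each in its matching cradle, let go and flat on the floor, and handed the job in at about 21 s. A final overhead picture put all four within about 5 mm of their cradle centres, with the gauge and padlock unmoved by eye; the hand-in returned no verdict.

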